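# Unlock and pop the battery hatch with the round window

### The arm

A 7-joint arm with a two-finger parallel gripper is mounted at the origin on a cart in front of the work surface, level with it; the furniture and walls round the work are solid. World frame = base frame: x ahead of the robot, y to its left, z up, the work surface at z = 0. Lengths are in mm, angles in rad, forces in N, time in s.
With the tool pointing down it reaches from about 350 to 900 mm from the base axis. Payload 19.9 kg.
Tool frame: the origin (TCP) lies at the very end of the fingers, on their centre line; the grasp point (between the pads) lies 19 mm behind it; z points along the fingers, y is the line along which they close (so a half turn about z gives the same grasp; the last joint's range is limited). The gripper opens to 94 mm and grips with 3 to 60 N. Pads are 16 mm wide; open, the fingers measure 119 mm over their backs; the gripper's body (75 mm by 177 mm) begins 78 mm behind the grasp point.
Start: joints at [1.206, 0.417, -0.01, 1.614, 0.005, 1.111, -0.053], TCP at [198.257, -592.699, 205.425] pointing down, gripper open.
Joint ranges: [-2.81, 2.81], [-0.39, 2.02], [-1.27, 1.25], [0.06, 2.57], [-1.19, 4.33], [0.19, 2], [-2.82, 2.82]. Speed limits (rad/s): [1.89, 1.89, 2.39, 2.39, 3.01, 3.01, 3.01].

### API

Orientations are given as a 3x3 rotation matrix whose columns are the frame's x, y, z axes.
In Python, from rig import r gives the robot as it stands. Calls block until the motion is done:
- r.goto(position, orientation): joint-space move of the TCP to a pose.
- r.line_to(position, rate=150, attitude=None): straight line of the TCP; attitude=None keeps the orientation; rate is the mean speed in mm/s.
- r.movej(angles): joint-space move.
- r.set_gripper(opening): opening from 0.0 (shut) to 1.0 (fully open); the grip force is fixed at half the most; returns when the fingers have stopped.
- r.hold(seconds).
- r.solve_ik(position, orientation): joint angles nearest the present ones, or None.
- r.get_state(): the state.
- r.capture(name): name is "scene" or "side" or "wrist"; returns a dict with "image" (384x512x3 uint8, red, green, blue), "z_map" (384x512 float32, mm along the optical axis (not along the pixel's ray), 0 where there is no reading), "fov_y" (degrees; the focal length in pixels is half the picture's height over the tangent of half this angle, whatever the lens; pixels are square), "cx", "cy" (the principal point, pixels), "extrinsics" (4x4, takes a point from world to camera coordinates); the wrist camera has in their place "T_tool_cam" (4x4, takes a point from camera to tool coordinates, whose origin is the TCP and whose axes are the flange's). Camera axes: x right, y down, z forward; pixel columns grow to the right and rows downward; lengths in mm; the calibration is good to about 2 mm. A picture is of the moment at which its call begins: read the wrist's pose just before it.
A pose or a line that the arm cannot do raises r.PlanningError and nothing moves.
- r.finish_job(): hands the job in; it is judged then, once.
The state is a dict: "time_s": time; "qpos": joint angles; "dq": joint speeds; "joint_torque": joint torques, N m; "ee_pos": TCP position; "eef_rot": TCP orientation; "ft_force": force on the tool from outside, world axes, zero at the start; "moment": the same for the moment, N m; "gripper_width": opening from 0.0 (shut) to 1.0 (fully open); "grip_force": force on a finger pad.
Only numpy, scipy, OpenCV 4.12 (cv2) and the standard library are available. Lean on these libraries where they do the work, as an engineer would, in place of code of your own. Each camera call takes 0.05 s, during which the arm holds its last target. There are 200 camera calls.

### The job

Two grey battery boxes stand on the bench; work only on the one whose hatch has a round window ring. With a fingertip push its black lock bar all the way to the box's left, then press the black pad on the hatch down fully, once, and let it rise so that the hatch pops up; leave it standing open and do not push it shut again. Leave the other box as it is and do not pick up or move the loose things round about.

Things in the scene. Friction and masses are not known exactly. Their poses are not given: they have to be found in the camera images.
- ring_box: TO OPEN: fixed grey box, 150 (x) x 120 (y) x 70 mm high. A black ring, 39 mm across, frames a round window on the hatch's rear half. Origin: centre of underside; x from front (step 35 mm deep, 54 mm high, with the lock bar) to back (hinge), y to its left, z up. On top a hatch 104 x 96 mm, top face 70 mm up, hinged at the back (axis x = 68, z = 67 mm), a 30 mm wide nose at mid front.
- ring_box_lock (a joint): black lock bar of the box to open, on a track along the front step, m: 0 to 0.006 at the start (its tongue, 20 mm wide, 72 to 77 mm above the bench, lies over the hatch's nose and blocks it), 0.034 at the end stop, towards the box's +y (left). Slides stiffly, about 2 N, and stays where it is left
- ring_box_fin (a point): centre of the top of the upright thumb fin on that lock bar: fin 18 (x) x 8 (y) mm, from 77 to 95 mm above the bench, at x = -59 mm and y = the bar's joint value in the box frame; moves with the bar
- ring_box_hatch (a joint): hatch of the box to open, rad: about 0 latched, -0.07 pressed to its stop, 0.5 open (front edge about 50 mm higher). Push-push latch: press the pad about 7 mm down to the stop (4 to 6 N; it lets go from about 4 mm on), let it rise, and a spring swings the hatch up in about 1 s; pushing the open hatch down catches it shut again
- ring_box_pad (a point): centre of the top of the black press pad (24 x 36 mm) on that hatch, at x = -24, y = 0 mm in the box frame, 71 mm above the bench while shut; moves with the hatch
- ring_box_pin (a joint): hidden follower pin of that latch, m: about 0 while latched, positive (0.005 to 0.012) while the latch lets go and while the hatch is open, below -0.003 only when the open hatch is pushed shut again
- rib_box: NOT to be touched: fixed grey box, 150 (x) x 120 (y) x 70 mm high. Four black ribs, 60 mm long, cross the hatch's rear half. Origin: centre of underside; x from front (step 35 mm deep, 54 mm high, with the lock bar) to back (hinge), y to its left, z up. On top a hatch 104 x 96 mm, top face 70 mm up, hinged at the back (axis x = 68, z = 67 mm), a 30 mm wide nose at mid front.
- rib_box_lock (a joint): lock bar of the other box, m, as above; stays at 0 to 0.006
- rib_box_hatch (a joint): hatch of the other box, rad, as above; stays at about 0
- tape: bystander, loose: orange-yellow adhesive tape roll, 55 x 52 x 20 mm, lying flat; origin under its centre
- plug: bystander, loose: small pale block with a round stub on top, 39 x 54 x 28 mm; origin under its centre
- cone: bystander, loose: pale rounded cone form, 108 mm across, 98 mm tall; origin under its centre
- ply: bystander, loose: plywood block 57 x 54 x 44 mm; origin under its centre
- cup: bystander, loose: low yellow plastic cup, 76 x 84 x 46 mm; origin under its centre

How it is judged:
By the outcome, as a careful person would: the job done as asked, in the order asked, and still so for the second after the job is handed in, with the robot touching nothing.
It also fails if it takes over 35 s, if anything falls off the work surface, if the arm or the gripper's body presses on something with over 40 N, if the wrist force passes 120 N, or if a joint passes its speed limit or range.

## Working session

There is one attempt and no reset: what is moved stays moved. The work goes in short steps, each a Python script; the robot and the scene stay as the last script left them, time stands still between calls to the robot, and variables do not carry over. Pictures are saved under pics/ and viewed, at most 10 in all, crops included, and the job is handed in when it is done.

```bash
mkdir -p pics; python3 - <<'E'
from rig import r
import cv2,pickle,numpy as np
d={}
for n in("scene","side"):
    c=r.capture(n);d[n]=c;cv2.imwrite(f"pics/{n}0.png",c["image"][:,:,::-1]);print(n,c["fov_y"],c["cx"],c["cy"],(c["z_map"]>0).mean());print(np.round(c["extrinsics"],3))
pickle.dump(d,open("d0.pkl","wb"))
s=r.get_state();print(s["time_s"],s["ee_pos"],s["eef_rot"],s["gripper_width"])
E
```

```text
scene 47.29322595000098 259.0157369236954 194.31911234179583 0.9961446126302084
[[ 8.770000e-01 -4.810000e-01  1.000000e-03 -4.685190e+02]
 [-3.760000e-01 -6.860000e-01 -6.230000e-01  2.513070e+02]
 [ 3.010000e-01  5.460000e-01 -7.820000e-01  1.385599e+03]
 [ 0.000000e+00  0.000000e+00  0.000000e+00  1.000000e+00]]
side 53.62224531996691 256.69815346255757 193.89523637658093 0.9960530598958334
[[-5.47000e-01 -8.37000e-01  2.00000e-03  3.05510e+02]
 [-7.01000e-01  4.57000e-01 -5.48000e-01  4.26271e+02]
 [ 4.58000e-01 -3.01000e-01 -8.37000e-01  8.82648e+02]
 [ 0.00000e+00  0.00000e+00  0.00000e+00  1.00000e+00]]
0.1 [ 198.16646419 -592.40037877  204.90317601] [[ 9.48345114e-01  3.17240242e-01 -4.16132631e-04]
 [ 3.17240506e-01 -9.48344588e-01  1.00169680e-03]
 [-7.68585940e-05 -1.08196839e-03 -9.99999412e-01]] 1.0024948107648828
```

View pics/scene0.png

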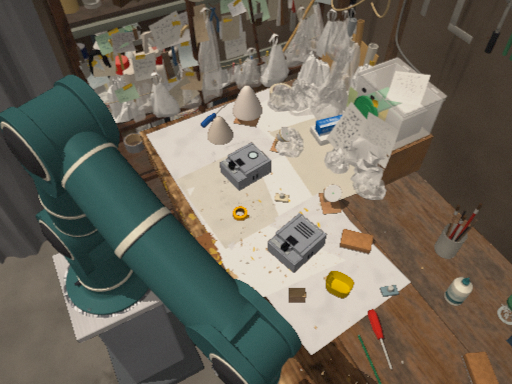

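View pics/side0.png

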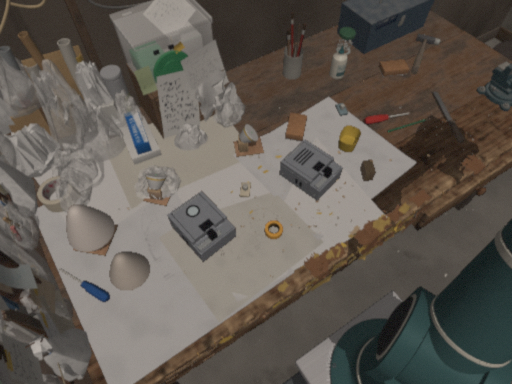

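Ring box: scene about (246,165), side about (202,225), with its ring at scene (253,153) and side (193,211). The rib box is at scene (297,241). I'll enlarge the ring box.

```bash
cat > h.py <<'E'
import numpy as np,cv2
def f(c): return 192/np.tan(np.radians(c["fov_y"]/2))
def ray(c,u,v,z):
    E=c["extrinsics"];R=E[:3,:3];o=-R.T@E[:3,3]
    d=R.T@np.array([(u-c["cx"])/f(c),(v-c["cy"])/f(c),1]);return o+d*(z-o[2])/d[2]
def cloud(c):
    v,u=np.mgrid[:384,:512];Z=c["z_map"];E=c["extrinsics"]
    P=np.stack([(u-c["cx"])/f(c)*Z,(v-c["cy"])/f(c)*Z,Z],-1)-E[:3,3];return P@E[:3,:3]
def proj(c,P):
    E=c["extrinsics"];q=E[:3,:3]@P+E[:3,3];return q[:2]/q[2]*f(c)+[c["cx"],c["cy"]]
E
python3 - <<'E'
import pickle,cv2,numpy as np
from h import *
d=pickle.load(open("d0.pkl","rb"))
a=[]
for n,(u,v) in(("scene",(246,165)),("side",(202,225))):
    c=d[n];P=cloud(c)
    w=np.zeros((384,512),bool);w[v-38:v+38,u-38:u+38]=1
    m=w&(P[...,2]>60)&(P[...,2]<76)&(c["z_map"]>0)
    n_,l,st,ce=cv2.connectedComponentsWithStats(m.astype(np.uint8));k=l[v-5,u-0] or 1+np.argmax(st[1:,4])
    m=l==k
    q=P[m];print(n,q.mean(0),cv2.minAreaRect(q[:,:2].astype(np.float32)),ray(c,*((253,153) if n=="scene" else (193,211)),71))
    b=cv2.resize(c["image"][v-36:v+36,u-36:u+36,::-1],None,fx=5.5,fy=5.5,interpolation=cv2.INTER_CUBIC)
    a.append(cv2.convertScaleAbs(b,alpha=1.4))
cv2.imwrite("pics/crop.png",np.hstack(a))
E
```

```text
scene [586.58705419 171.45249585  70.06618387] ((576.5941162109375, 173.48275756835938), (143.1073455810547, 129.21315002441406), 9.457418441772461) [612.56976492 188.71830485  71.        ]
side [584.08736482 179.62338508  70.24681455] ((575.0908203125, 175.65530395507812), (143.4954376220703, 121.09143829345703), 9.080181121826172) [603.19586906 180.25108919  71.        ]
```

View pics/crop.png

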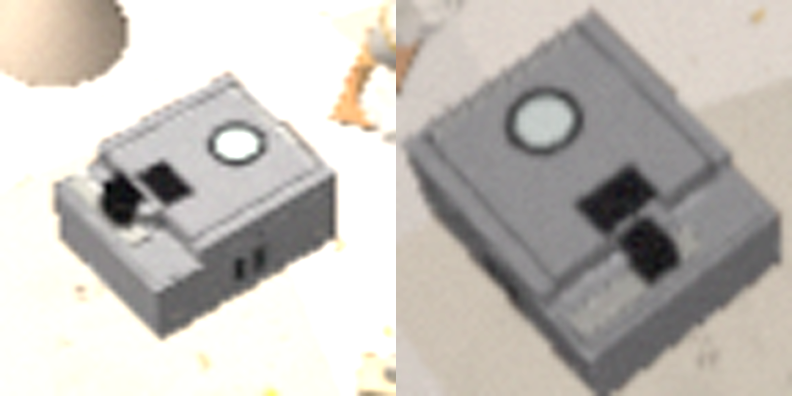

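```bash
cat >> h.py <<'E'
def pose(ps):  # yaw about z of tool x, pointing down
    c,s=np.cos(ps),np.sin(ps);return np.array([[c,s,0],[s,-c,0],[0,0,-1.]])
E
python3 - <<'E'
import pickle
from h import *
from rig import r
d=pickle.load(open("d0.pkl","rb"))
for n,ring,pad in(("scene",(252.5,155),(240.2,162.2)),("side",(192.4,210.7),(205.7,225))):
    a=ray(d[n],*ring,71);b=ray(d[n],*pad,71);e=a-b
    print(n,a,b,np.hypot(*e[:2]),np.degrees(np.arctan2(e[1],e[0])))
    P=cloud(d[n]);k=(np.hypot(P[...,0]-570,P[...,1]-172)<200)&(P[...,2]<400)&(d[n]["z_map"]>0)
    print(P[k][:,2].max(), P[k&(P[...,2]>110)][:5])
r.goto([500,160,300],pose(np.radians(9)))
r.set_gripper(0)
s=r.get_state();c=r.capture("wrist");pickle.dump((s,c),open("w.pkl","wb"))
cv2.imwrite("pics/w1.png",c["image"][:,:,::-1]);print(s["time_s"],s["ee_pos"],s["qpos"],c["T_tool_cam"],c["fov_y"])
E
```

```text
scene [606.14643805 180.65006412  71.        ] [550.06769351 170.38397685  71.        ] 57.010684413599414 10.374014216574695
99.24979076875437 []
side [604.94867366 181.18324274  71.        ] [545.77191727 172.20821045  71.        ] 59.85348529201098 8.624031099022275
97.16394138187952 []
4.3917 [500.00748351 160.00061164 300.00988   ] [ 0.47299084  0.28200551 -1.00854306  1.71459011  0.24817026  1.2823171
 -2.00285607] [[-4.27213607e-04 -9.65540624e-01 -2.60252033e-01  7.59722903e+01]
 [ 9.99999360e-01 -6.85081093e-04  9.00128577e-04  2.45820188e-01]
 [-1.04740446e-03 -2.60251482e-01  9.65540299e-01 -1.78677924e+02]
 [ 0.00000000e+00  0.00000000e+00  0.00000000e+00  1.00000000e+00]] 64.8658276783194
```

View pics/w1.png

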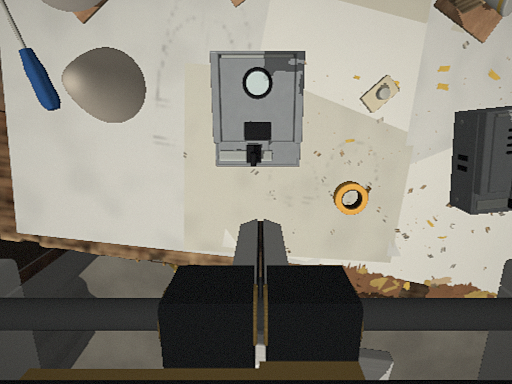

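Wrist view: ring at (258,82), pad at (258,131), fin/bar at (254,153), with the free track to the left. Next I'll measure these with masks.

```bash
cat >> h.py <<'E'
def wcam(s,c):
    T=np.eye(4);T[:3,:3]=s["eef_rot"];T[:3,3]=s["ee_pos"];return {**c,"extrinsics":np.linalg.inv(T@c["T_tool_cam"])}
E
python3 - <<'E'
import pickle
from h import *
s,c=pickle.load(open("w.pkl","rb"));c=wcam(s,c);g=c["image"].max(2)
m=(g<50).astype(np.uint8);m[:,:215]=0;m[:,300:]=0;m[:60]=0;m[165:]=0
n,l,st,ce=cv2.connectedComponentsWithStats(m)
for i in range(1,n):
    if st[i,4]>20: print(st[i],ce[i],ray(c,*ce[i],71))
P=cloud(c)
k=np.zeros(g.shape,bool);k[55:170,205:310]=1;k&=(P[...,2]>66)&(P[...,2]<74)
print("top z",np.median(P[k][:,2]))
f_=np.zeros(g.shape,bool);f_[135:175,215:305]=1
for lo,hi in((74,84),(85,105)):
    q=P[f_&(P[...,2]>lo)&(P[...,2]<hi)];print(len(q),q.mean(0),q.min(0),q.max(0))
b=c["image"][45:175,200:315,::-1];cv2.imwrite("pics/w1c.png",cv2.resize(b,None,fx=4.5,fy=4.5,interpolation=cv2.INTER_CUBIC))
E
```

```text
[243  67  29  32 261] [257.2605364   82.09578544] [608.30379966 180.01896381  71.        ]
[245 122  26  18 466] [257.44635193 130.46781116] [548.54964045 170.47528916  71.        ]
[246 145  15  20 257] [253.41245136 153.6770428 ] [517.23919024 171.11955581  71.        ]
top z 69.7503736164987
206 [519.87296035 170.40626913  76.46496746] [505.79197995 159.36961288  74.64047019] [530.82476067 181.25881605  83.66160267]
88 [513.5220561  169.97738107  93.84278054] [504.24671638 165.42875944  85.74037335] [521.81417516 174.32989309  96.34377847]
```

View pics/w1c.png

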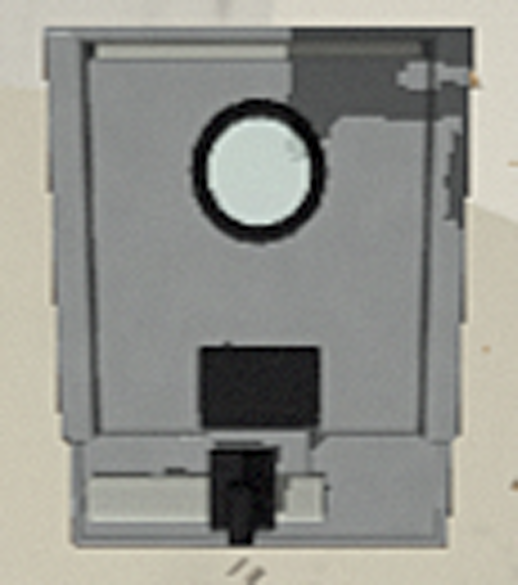

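Ring, pad and fin agree across the views: pad (548.5, 170.5), yaw about 9.1°, fin (513.5, 170), so the lock joint is about 5 mm. Now the push, watching the force.

```bash
cat >> h.py <<'E'
PAD=np.array([548.3,170.7]);YAW=np.radians(9.1);C,S=np.cos(YAW),np.sin(YAW)
def box(x,y,z): return [PAD[0]+C*(x+24)-S*y,PAD[1]+S*(x+24)+C*y,z]
def tobox(p):
    dx,dy=p[0]-PAD[0],p[1]-PAD[1];return np.array([C*dx+S*dy-24,-S*dx+C*dy,p[2]])
E
python3 - <<'E'
from h import *
from rig import r
r.goto(box(-62,-28,150),pose(YAW))
r.line_to(box(-62,-28,85),rate=100)
F0=r.get_state()["ft_force"]; yv=np.array([-S,C,0])
def st():
    s=r.get_state();return tobox(s["ee_pos"]),float((s["ft_force"]-F0)@yv),s["time_s"]
print(st())
y=-28
r.line_to(box(-62,-14,85),rate=50);print(st());y=-14
while y<26:
    y+=2 if y<12 else 1
    r.line_to(box(-62,y,85),rate=50)
    p,f,t=st();print(y,np.round(p,1),round(f,1),round(t,2))
    if f<-12: break
c=r.get_state();w=r.capture("wrist");import pickle;pickle.dump((c,w),open("w2.pkl","wb"))
E
```

```text
(array([-61.7067263 , -27.80979712,  85.44540116]), 0.0, 5.9)
(array([-61.96615727, -13.61681997,  85.13326428]), 0.205689116109927, 6.3333)
-12 [-62. -12.  85.] -0.4 6.58
-10 [-62. -10.  85.] 0.8 6.83
-8 [-62.   -7.9  85. ] -0.3 7.08
-6 [-62.   -5.8  85. ] 1.4 7.33
-4 [-62.   -3.8  85. ] 0.1 7.58
-2 [-62.   -1.8  85. ] 0.5 7.83
0 [-62.    0.2  85. ] 0.2 8.08
2 [-62.    2.2  85. ] 0.0 8.33
4 [-62.    4.2  85. ] 0.5 8.58
6 [-62.    6.2  85. ] -0.1 8.83
8 [-62.    8.2  85. ] -0.5 9.08
10 [-62.   10.2  85. ] 0.3 9.33
12 [-62.   12.2  85. ] 0.9 9.58
13 [-62.  13.  85.] -1.5 9.83
14 [-62.   14.1  85. ] -0.4 10.08
15 [-62.   15.1  85. ] -1.2 10.33
16 [-62.   16.1  85. ] -1.1 10.58
17 [-62.   17.1  85. ] 0.2 10.83
18 [-62.   18.1  85. ] -1.3 11.08
19 [-62.   18.9  85. ] -3.6 11.33
20 [-62.   19.1  84.9] -7.8 11.58
21 [-62.   19.4  84.9] -10.7 11.83
22 [-61.9  19.6  84.9] -15.1 12.08
```

The end stop is felt at y≈19. I'll back off, check the bar, and move over the pad.

```bash
python3 - <<'E'
from h import *
from rig import r
r.line_to(box(-62,8,85),rate=80)
r.line_to(box(-62,8,120),rate=120)
r.line_to(box(-24,0,110),rate=100)
s=r.get_state();c=r.capture("side");print(s["time_s"],s["ee_pos"],s["ft_force"])
P=cloud(c);q=P.reshape(-1,3)
b=np.stack([tobox(p) for p in q[(abs(q[:,0]-515)<40)&(abs(q[:,1]-180)<70)&(q[:,2]>82)&(q[:,2]<97)]])
k=(b[:,0]<-45)&(b[:,0]>-75);print("fin",k.sum(),np.round(b[k].mean(0),1),b[k].min(0),b[k].max(0))
cv2.imwrite("pics/s2.png",cv2.resize(c["image"][170:280,130:270,::-1],None,fx=5,fy=5,interpolation=cv2.INTER_CUBIC))
E
```

```text
13.45 [547.71844888 170.9954901  109.55982141] [ 0.2082628   0.74788069 -0.02842563]
fin 30 [-61.6  36.4  91.7] [-70.09263731  31.86532262  82.27015441] [-52.06665654  39.52273791  96.79869663]
```

View pics/s2.png

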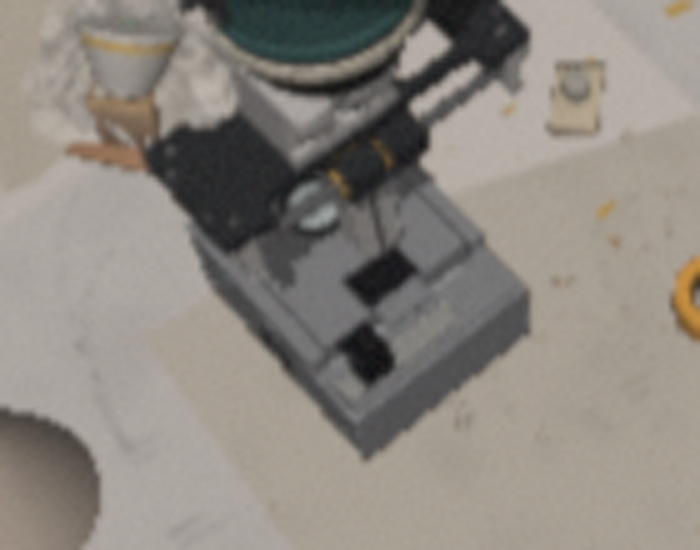

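The bar is at its left end, with the fin at (370,355) in the crop and y≈35 mm. Now the press.

```bash
python3 - <<'E'
from h import *
from rig import r
F0=r.get_state()["ft_force"]
r.line_to(box(-24,0,75),rate=80)
z=75
while z>59:
    z-=1.5 if z>66 else 1
    r.line_to(box(-24,0,z),rate=40)
    s=r.get_state();f=(s["ft_force"]-F0)[2];print(z,round(s["ee_pos"][2],1),round(f,1),round(s["time_s"],2))
    if f>11: break
r.line_to(box(-24,0,160),rate=120)
r.line_to(box(-110,0,220),rate=120)
r.hold(0.8)
s=r.get_state();c=r.capture("side");print(s["time_s"],s["ft_force"])
q=cloud(c).reshape(-1,3);q=q[(abs(q[:,0]-570)<60)&(abs(q[:,1]-173)<50)]
b=np.stack([tobox(p) for p in q]);
for x in(-36,-20,0,20,40): k=(abs(b[:,0]-x)<5)&(abs(b[:,1])<35)&(b[:,2]<140);print(x,k.sum(),np.round(np.median(b[k][:,2]),1) if k.any() else 0)
cv2.imwrite("pics/s3.png",cv2.resize(c["image"][170:280,130:270,::-1],None,fx=5,fy=5,interpolation=cv2.INTER_CUBIC))
E
```

```text
73.5 73.7 1.4 14.34
72.0 72.0 0.5 14.59
70.5 70.4 0.8 14.84
69.0 69.0 2.2 15.09
67.5 67.5 4.5 15.34
66.0 66.0 4.5 15.59
65.0 65.0 5.6 15.84
64.0 64.2 10.0 16.09
63.0 63.7 17.7 16.34
19.125 [ 0.83769725  0.91084692 -1.1750956 ]
-36 73 106.1
-20 24 76.0
0 131 7.7
20 13 7.3
40 15 11.4
```

View pics/s3.png

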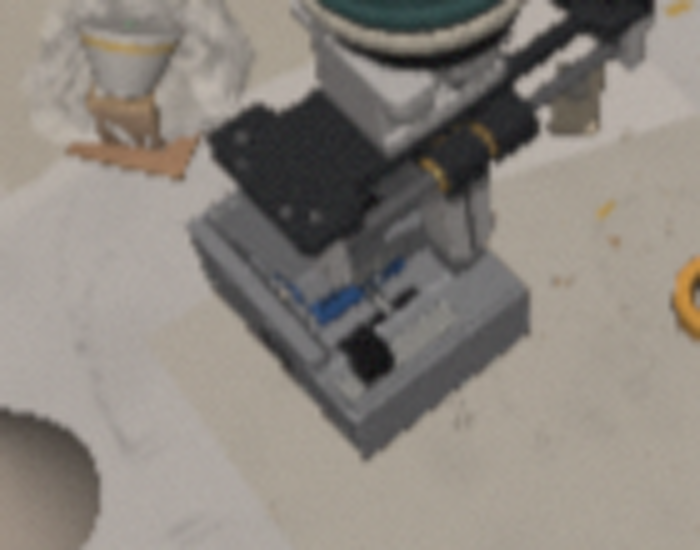

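The hatch is standing open: the blue interior shows at (340,300), its front edge is about 106 mm or more up, and the gripper is clear.

```bash
python3 -c "
from rig import r
print(r.finish_job())"
```

```text
the job is handed in; nothing more can be done
None
```

I pushed the ring box's lock bar to its left end stop and pressed the pad once to its stop; the hatch popped up and was standing open with the gripper clear, so I handed the job in at about 19 s.

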